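# Press a label holder home under the lip of a parts shelf

### The arm

A 7-joint arm with a two-finger parallel gripper is mounted at the origin on a cart in front of the work surface, level with it; the furniture and walls round the work are solid. World frame = base frame: x ahead of the robot, y to its left, z up, the work surface at z = 0. Lengths are in m, angles in rad, forces in N, time in s.
With the tool pointing down it reaches from about 0.4 to 0.9 m from the base axis. Payload 5.6 kg.
Tool frame: the origin (TCP) lies at the very end of the fingers, on their centre line; the grasp point (between the pads) lies 19 mm behind it; y points along the fingers, z is the direction in which the jaws open and shut, and the axes are right-handed (so a half turn about y gives the same grasp; the last joint's range is limited). The gripper opens to 92 mm and grips with 3 to 60 N. Pads are 20 mm wide; open, the fingers measure 128 mm over their backs; the gripper's body (75 mm by 189 mm) begins 69 mm behind the grasp point.
Start: joints at [1.137, 0.468, -0.012, 1.603, 0.006, 1.071, -0.056], TCP at [0.248, -0.601, 0.215] pointing down, gripper open.
Joint ranges: [-2.53, 2.53], [-0.31, 2.02], [-1.57, 1.55], [0.28, 2.44], [-1.29, 4.43], [0.15, 1.84], [-2.92, 2.92]. Speed limits (rad/s): [2.57, 2.57, 3.14, 3.14, 3.14, 3.14, 3.14].

### API

Orientations are given as a unit quaternion [w, x, y, z].
In Python, from cell import * gives the robot as it stands.
- The arm moves only by the tool play_rows, never from a script. Its argument "deltas" is a list of rows, each a list of 2 entries, a list of its own where there are three numbers: the shift along the tool's x, y, z in mm, then the turn, a rotation vector about the tool's x, y, z in rad. In form: [[[dx, dy, dz], [rx, ry, rz]], ...]. A call has 1 to 20 rows; each row is the pose to reach, as a shift and turn from the pose measured when the call began, along the tool's axes at that moment; what a row does not reach only later rows make up. A row lasts 1/12 s, in which the tool goes at most 41.7 mm and 7.16 degrees, less where a joint would pass 70% of its speed; a pose out of reach is approached as far as the arm can. A call with a gripper value outside its range is refused whole. "fingers" is the closure, from 0 (fully open) to 1 (shut), set as the call begins (left out, the last holds). The fingers move at their own pace and stop on an object; "force" is the grip in N (left out, the last holds). Time passes only in rows, so rows that repeat a pose let the fingers close. It gives the time, the measured TCP pose, the force and the opening at its end, in the units of the state.
- get_obs(): the state, without advancing time (a new reading comes with each control period).
- capture(name): name is "scene" or "side" or "wrist"; returns the picture (384x512x3 uint8, blue, green, red); there is no depth.
- camera_info(name): a dict with "fovy" (degrees; the focal length in pixels is half the picture's height over the tangent of half this angle, whatever the lens; pixels are square), "cx", "cy" (the principal point, pixels), "dist" ([k1, k2, p1, p2, k3] as OpenCV has them; the pictures are not rectified), "cam_to_world" (4x4, takes a point from camera to world coordinates). Camera axes: x right, y down, z forward; pixel columns grow to the right and rows downward; lengths in m; the calibration is good to about 2 mm. A picture is of the moment at which its call begins: read the wrist's pose just before it. camera_info takes no time and is no camera call; for the wrist camera it gives the pose at the moment of the call.
- close_job(): hands the job in, once; it reports no verdict.
The state is a dict: "time_s": time; "joint_positions": joint angles; "joint_velocities": joint speeds; "tau": joint torques, N m; "eef_pos": TCP position; "tool_rot": TCP orientation; "ft_force": force on the tool from outside, world axes, zero at the start; "torque": the same for the moment, N m; "width": opening from 0.0 (shut) to 1.0 (fully open).
Only numpy, scipy, OpenCV 4.12 (cv2) and the standard library are available. Lean on these libraries where they do the work, as an engineer would, in place of code of your own. Each camera call takes 0.05 s, during which the arm holds its last target.

### The job

Pick up the loose blue label holder, slide its flat tongue under the lip into the empty bay of the low parts shelf and push it fully home against the orange spring clip. Finish while still gripping the holder and keeping it pressed home (the spring would push it out again); leave the pliers, steel block, marker and hex key where they are.

Things in the scene. Friction and masses are not known exactly. Their poses are not given: they have to be found in the camera images.
- holder_grip (a point): centre of the loose blue label holder's upright card frame: 12 (x) by 40 (y) mm, standing across the rear end of the tongue and rising to 47 mm above the tongue's underside; white card on its rear. Grip it from above across the 40 mm (along y). This point is 27 mm above the tongue's underside, 74 mm behind its front edge. Axes: x toward the tongue's front edge, y across, z up
- holder_tip (a point): middle of the lower front edge of the loose holder's tongue (its leading edge); same axes as holder_grip, 74 mm ahead of it and 27 mm below it
- holder: the loose blue label holder, one rigid plastic piece of about 80 g: flat tongue 80 (x) by 50 (y) by 7 (z) mm with the upright frame at its rear (the tongue sticks out 5 mm beyond either side of the frame). Origin at the centre of the tongue's underside, 40 mm behind its front edge; axes as holder_grip. Starts flat on the bench, frame up, on the robot's left
- shelf: low grey parts shelf fixed on the robot's right, 130 (x) by 210 (y) mm, board top 30 mm high, cup, ring and nut fixed on it. Origin at bench level, x into the bays (away from the robot), y left. An aluminium ledge 12 mm high lies in front of the lip, x = -70 to -10 mm. The left bay (y = +50) is filled by a fixed blue holder with yellow card; the right bay (y = -50) is empty
- bay_mouth (a point): middle of the empty bay's entrance, on the ledge under the board's front edge, 12 mm above the bench; axes as the shelf's. The bay is 58 mm wide and 10 mm high. An upturned lip juts out 13 mm before it (top 33 mm above the bench); two 8 mm high steel guides on the ledge flare the entry from 58 to 66 mm, starting 20 mm before it
- bay_home (a point): point on the floor of the empty bay, 40 mm beyond bay_mouth along x: where holder_tip lies when the holder is fully home; axes as the shelf's
- clip (a joint): travel of the orange spring clip inside the empty bay, m: 0 at rest (its face 10 mm in front of bay_home), 0.010 at its hard stop. The spring resists with 2 N at first touch, rising to 6 N at the stop, which is solid: a steady push of 10 to 20 N means fully home, while one that settles below 6 N has backed off. Pressing down on the ledge as well adds friction to that
- spare_pliers: bystander: blue-handled pliers, 160 mm long, loose on the bench; origin at the underside centre
- steel_block: bystander: ground steel block, 24x24x18 mm, loose; origin at the underside centre
- pen: bystander: white marker with blue cap, 124 mm long, loose; origin at the underside centre
- key: bystander: black hex key, 89 mm long, loose; origin at the underside centre
Mind the look-alikes: they are no part of the job. There is more than one size of the holder; the one meant has the size given above.

How it is judged:
On the way:
1. the gripped holder's tongue has entered the empty bay under the lip, before it is pressed home (x of holder_tip in the frame of bay_mouth above 0.003 m and y of holder_tip in the frame of bay_mouth between -0.008 and 0.008 m and z of holder_tip in the frame of bay_mouth below 0.006 m and contact force between the fingers and holder above 1 N), for 0.1 s.
At the end, for the whole second after the job is handed in: tongue in the empty bay, within 10 degrees of square and 8 of flat, front edge within 3 mm of home in depth and 7 mm sideways; clip pressed in over 8 of its 10 mm; the holder at rest, still held by the fingers and pressing on shelf and clip with over 4 N (value of joint clip above 0.008 m and x of holder_tip in the frame of bay_home above -0.003 m and y of holder_tip in the frame of bay_home between -0.007 and 0.007 m and z of holder_tip in the frame of bay_home below 0.006 m and angle between the x axis of holder and the x axis of shelf, either way round below 0.17 rad and angle between holder's own z axis and vertical below 0.15 rad and contact force between holder and shelf above 4 N and contact force between the fingers and holder above 1 N and linear speed of holder below 0.02 m/s); the arm keeps its last pose, push and grip.
It fails at once if the pliers are disturbed (moved over 20 mm) (distance of spare_pliers from where it was at the start of the episode above 0.02 m).
It fails at once if the steel block is disturbed (moved over 20 mm) (distance of steel_block from where it was at the start of the episode above 0.02 m).
It fails at once if the marker is disturbed (moved over 20 mm) (distance of pen from where it was at the start of the episode above 0.02 m).
It fails at once if the hex key is disturbed (moved over 20 mm) (distance of key from where it was at the start of the episode above 0.02 m).
It also fails if it takes over 61 s, if anything falls off the work surface, if the arm or the gripper's body presses on something with over 40 N, if the wrist force passes 120 N, or if a joint passes its speed limit or range.

## Working session

There is one attempt and no reset: what is moved stays moved. The work goes in short steps, Python scripts to look and compute and a tool call to move; the robot and the scene stay as the last step left them, time stands still between calls to the robot, and variables do not carry over. Pictures are saved under pics/ and viewed, and the job is handed in when it is done.

Besides the shell and the picture viewer there is one more tool, called after "Request:" by a JSON object that holds its "api" and its "payload". play_rows: Moves the arm, as the interface text tells. Its arguments: {"type":"object","properties":{"deltas":{"type":"array"},"fingers":{"type":"number"},"force":{"type":"number"}},"required":["deltas"]}

```bash
ls; mkdir -p pics
python3 - <<'E'
from cell import *
import cv2
o=get_obs(); print(o)
for n in ("scene","side","wrist"):
    ci=camera_info(n); print(n,ci)
    cv2.imwrite(f"pics/{n}0.png",capture(n))
E
```

```text
pics
{'time_s': 0.0, 'joint_positions': array([ 1.13703441,  0.46832137, -0.01156175,  1.60361123,  0.00596102,
        1.07142001, -0.05629133]), 'joint_velocities': array([ 1.80609519e-05, -6.49414724e-04, -9.09774060e-04, -5.67999821e-04,
       -1.23782189e-03,  1.17551555e-03,  6.98935943e-04]), 'tau': array([ 2.27093260e-04, -5.20573318e+01, -1.20314240e-02, -2.43754756e+01,
       -5.66203601e-02,  1.71576336e-02,  1.51698860e-04]), 'eef_pos': array([ 0.24728084, -0.60049735,  0.21368167]), 'tool_rot': array([ 0.13708434, -0.13739454,  0.6942506 , -0.6930705 ]), 'ft_force': array([-0.5097409 , -0.05466846, -1.15524974]), 'torque': array([-0.02136399,  0.01678388,  0.05655534]), 'width': 0.9980172223787648}
scene {'fovy': 45.35551142911515, 'cx': 255.25406912921744, 'cy': 191.37683284550718, 'dist': array([-0.11772838,  0.        ,  0.        ,  0.        ,  0.        ]), 'cam_to_world': array([[-0.87339126, -0.37707758,  0.30822105, -0.04100191],
       [-0.48661053,  0.6497394 , -0.58399393,  1.05296802],
       [ 0.01994766, -0.6600388 , -0.75096663,  1.41305622],
       [ 0
[... 208 characters left out ...]
       ]), 'cam_to_world': array([[ 0.97442745, -0.11472772,  0.19320636,  0.18002024],
       [-0.2243061 , -0.54768286,  0.80605847, -1.3427941 ],
       [ 0.01333856, -0.82878286, -0.55941134,  0.95387447],
       [ 0.        ,  0.        ,  0.        ,  1.        ]])}
wrist {'fovy': 59.3853722134936, 'cx': 262.6237738944946, 'cy': 195.96942461860417, 'dist': array([-0.07171526,  0.        ,  0.        ,  0.        ,  0.        ]), 'cam_to_world': array([[ 0.38130333, -0.88409538, -0.27015391,  0.32302448],
       [-0.92444832, -0.36521283, -0.10961248, -0.56957275],
       [-0.00175579,  0.29153893, -0.95655735,  0.38308284],
       [ 0.        ,  0.        ,  0.        ,  1.        ]])}
```

View pics/scene0.png

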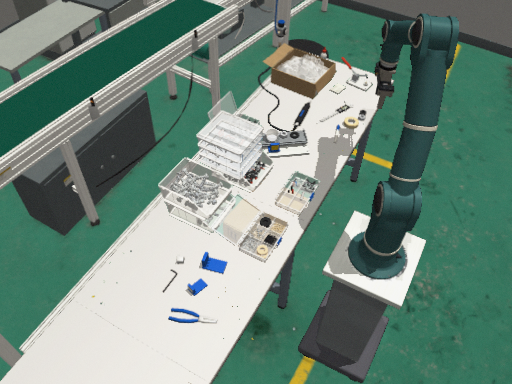

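View pics/side0.png

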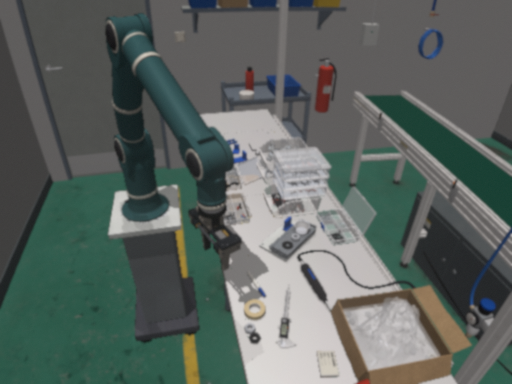

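View pics/wrist0.png

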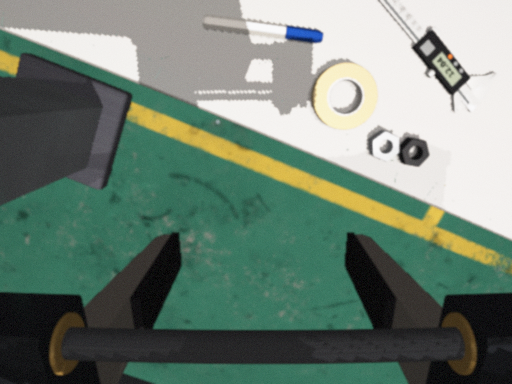

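```bash
cat > h.py <<'E'
from cell import *
import cv2, numpy as np
from scipy.spatial.transform import Rotation as R
def K(ci):
    f=192/np.tan(np.radians(ci['fovy'])/2)
    return np.array([[f,0,ci['cx']],[0,f,ci['cy']],[0,0,1.]])
def rays(ci,uv):
    uv=np.array(uv,float).reshape(-1,1,2)
    n=cv2.undistortPoints(uv,K(ci),ci['dist']).reshape(-1,2)
    T=ci['cam_to_world']; d=np.c_[n,np.ones(len(n))]@T[:3,:3].T
    return T[:3,3],d
def onz(ci,uv,z=0):
    o,d=rays(ci,uv); return o+d*((z-o[2])/d[:,2])[:,None]
def tri(ci1,uv1,ci2,uv2):
    o1,d1=rays(ci1,uv1);o2,d2=rays(ci2,uv2);out=[]
    for a,b in zip(d1,d2):
        s=np.linalg.lstsq(np.c_[a,-b],o2-o1,rcond=None)[0]
        p,q=o1+s[0]*a,o2+s[1]*b; out.append(np.r_[(p+q)/2,np.linalg.norm(p-q)])
    return np.array(out)
def proj(ci,P):
    T=np.linalg.inv(ci['cam_to_world']); 
    return cv2.projectPoints(np.array(P,float).reshape(-1,1,3),cv2.Rodrigues(T[:3,:3])[0],T[:3,3],K(ci),ci['dist'])[0].reshape(-1,2)
def crop(im,x0,x1,y0,y1,s,name):
    cv2.imwrite('pics/'+name,cv2.resize(im[y0:y1,x0:x1],None,fx=s,fy=s,interpolation=cv2.INTER_CUBIC))
E
python3 - <<'E'
from h import *
a=cv2.imread('pics/scene0.png');b=cv2.imread('pics/side0.png')
crop(a,150,250,240,330,6,'s_l.png'); crop(a,240,380,80,180,5,'s_r.png'); crop(b,210,340,130,270,4,'d_r.png')
ci=camera_info('scene')
for uv in [(213,264),(197,287),(180,259),(170,280),(190,317),(283,138),(345,125),(263,245),(300,190)]: print(uv,onz(ci,[uv])[0].round(3))
E
```

```text
(213, 264) [0.501 0.335 0.   ]
(197, 287) [0.499 0.442 0.   ]
(180, 259) [0.616 0.377 0.   ]
(170, 280) [0.596 0.466 0.   ]
(190, 317) [0.456 0.548 0.   ]
(283, 138) [ 0.587 -0.394  0.   ]
(345, 125) [ 0.374 -0.628 -0.   ]
(263, 245) [0.385 0.172 0.   ]
(300, 190) [ 0.383 -0.145  0.   ]
```

View pics/s_l.png

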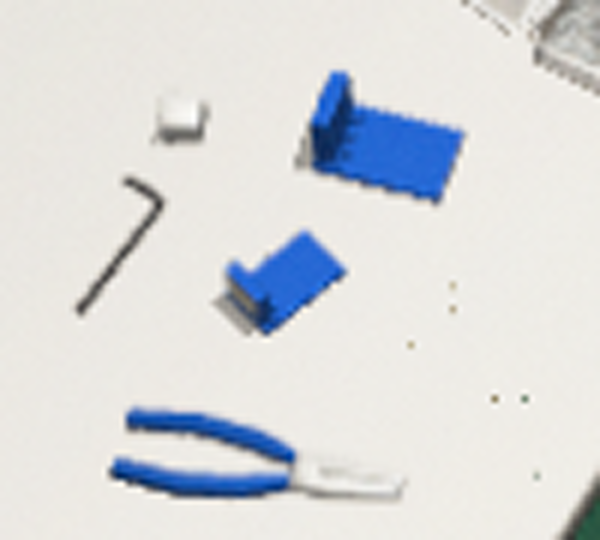

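View pics/s_r.png

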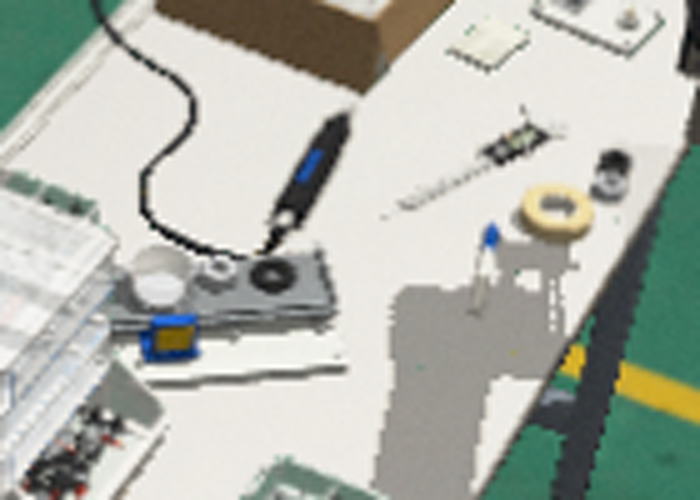

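View pics/d_r.png

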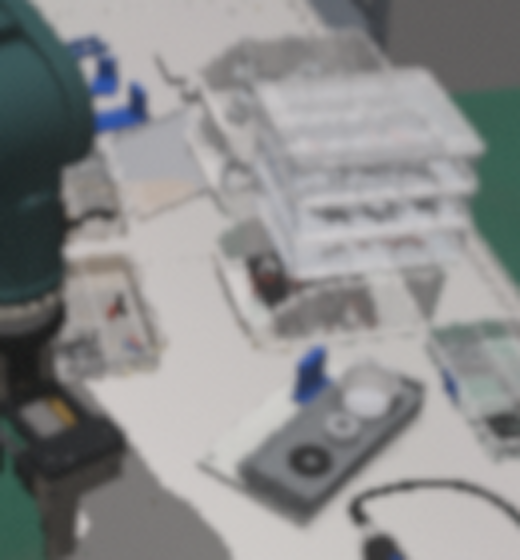

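Run:
```python
from h import *
a=cv2.imread('pics/scene0.png');ci=camera_info('scene')
hsv=cv2.cvtColor(a,cv2.COLOR_BGR2HSV)
m=cv2.inRange(hsv,(100,120,80),(125,255,255))
n,l,s,c=cv2.connectedComponentsWithStats(m)
for i in range(1,n):
    if s[i,4]>25: print(i,s[i],c[i].round(1),onz(ci,[c[i]])[0].round(3))
o=lambda x,y:(150+(x+.5)/6-.5,240+(y+.5)/6-.5)
# big: front corners top, rear-side base ; small likewise
big=[o(463,131),o(437,196),o(318,168),o(352,104)]
P=onz(ci,big,.007);print(P.round(4)); print([np.linalg.norm(P[i]-P[(i+1)%4]).round(4) for i in range(4)])
sm=[o(307,232),o(346,270),o(268,330)]
P=onz(ci,sm,.006);print(P.round(4)); print([np.linalg.norm(P[i]-P[(i+1)%3]).round(4) for i in range(3)])
```

```text
7 [268 143  12   9  47] [272.8 147.2] [ 0.599 -0.316  0.   ]
10 [202 252  25  21 299] [212.9 263.7] [0.502 0.334 0.   ]
11 [188 279  19  17 153] [197.4 286.2] [0.499 0.439 0.   ]
12 [171 309  28   8  79] [184.9 311.4] [0.482 0.54  0.   ]
13 [169 317  29   6  88] [182.9 319.8] [0.471 0.569 0.   ]
[[0.4615 0.3042 0.007 ]
 [0.4512 0.3505 0.007 ]
 [0.5225 0.3694 0.007 ]
 [0.5296 0.3213 0.007 ]]
[np.float64(0.0474), np.float64(0.0738), np.float64(0.0487), np.float64(0.0702)]
[[0.5045 0.4088 0.006 ]
 [0.471  0.4187 0.006 ]
 [0.4883 0.4738 0.006 ]]
[np.float64(0.0349), np.float64(0.0578), np.float64(0.067)]
```

Run:
```python
from h import *
o=get_obs(); q=o['tool_rot']; M=R.from_quat(np.r_[q[1:],q[0]]).as_matrix(); print(M.round(3))
ci=camera_info('scene')
O=lambda x,y:(240+(x+.5)/5-.5,80+(y+.5)/5-.5)
# shelf top front edge right/left corners; ledge front edge
print(onz(ci,[O(108,328),O(335,305),O(330,255)],.03).round(3))
print(onz(ci,[O(140,375),O(345,362)],.012).round(3))
# wrist camera in tool frame
w=camera_info('wrist')['cam_to_world']; print((M.T@w[:3,:3]).round(3),(M.T@(w[:3,3]-o['eef_pos'])).round(4))
```

```text
[[-0.925 -0.001  0.381]
 [-0.381  0.001 -0.925]
 [ 0.    -1.    -0.001]]
[[ 0.636 -0.272  0.03 ]
 [ 0.475 -0.402  0.03 ]
 [ 0.508 -0.461  0.03 ]]
[[ 0.592 -0.251  0.012]
 [ 0.443 -0.357  0.012]]
[[-0.     0.957  0.291]
 [ 0.    -0.291  0.957]
 [ 1.     0.     0.   ]] [-8.180e-02 -1.694e-01 -1.000e-04]
```

Request:
{"api": "play_rows", "payload": {"deltas": [[[-25, -12, -7], [0, 0, 0]], [[-55, -24, -15], [0, 0, 0]], [[-88, -36, -24], [0, 0, 0]], [[-120, -48, -34], [0, 0, 0]], [[-152, -60, -43], [0, 0, 0]], [[-184, -72, -52], [0, 0, 0]], [[-216, -84, -62], [0, 0, 0]], [[-248, -96, -71], [0, 0, 0]], [[-280, -110, -80], [0, 0, 0]], [[-312, -122, -90], [0, 0, 0]], [[-340, -134, -98], [0, 0, 0]], [[-360, -142, -104], [0, 0, 0]], [[-370, -146, -107], [0, 0, 0]], [[-370, -146, -107], [0, 0, 0]], [[-370, -146, -107], [0, 0, 0]], [[-370, -146, -107], [0, 0, 0]]], "fingers": 0}}

```text
time_s: 1.48
eef_pos: [0.547, -0.3627, 0.359]
tool_rot: [0.135, -0.137, 0.694, -0.693]
ft_force: [-0.4, -0.0, 0.2]
width: 1.002
```

Run:
```python
from h import *
import pickle
o=get_obs(); print(o['time_s'],o['eef_pos'],o['joint_positions'].round(3),abs(o['joint_velocities']).max())
ci=camera_info('wrist'); im=capture('wrist'); pickle.dump(ci,open('w1.pkl','wb'))
cv2.imwrite('pics/w1.png',im); cv2.imwrite('pics/scene1.png',capture('scene'))
cv2.imwrite('pics/w1b.png',cv2.resize(im,(800,600),interpolation=cv2.INTER_CUBIC))
```

```text
1.4833 [ 0.54696716 -0.36271541  0.35901568] [ 0.63   0.391 -0.135  1.393  0.053  1.364 -0.689] 0.008006358652091221
```

View pics/w1b.png

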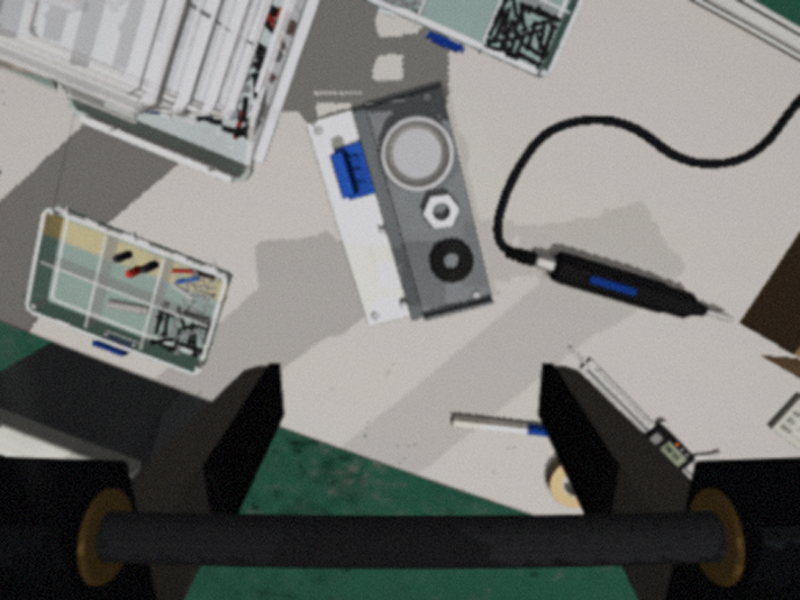

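Run:
```python
from h import *
im=cv2.imread('pics/w1.png'); crop(im,190,325,45,215,4.7/1.35,'w1c.png')
crop(im,190,325,45,130,5.9,'w1d.png');crop(im,220,325,120,215,6,'w1e.png')
```

```text
(no output)
```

View pics/w1d.png

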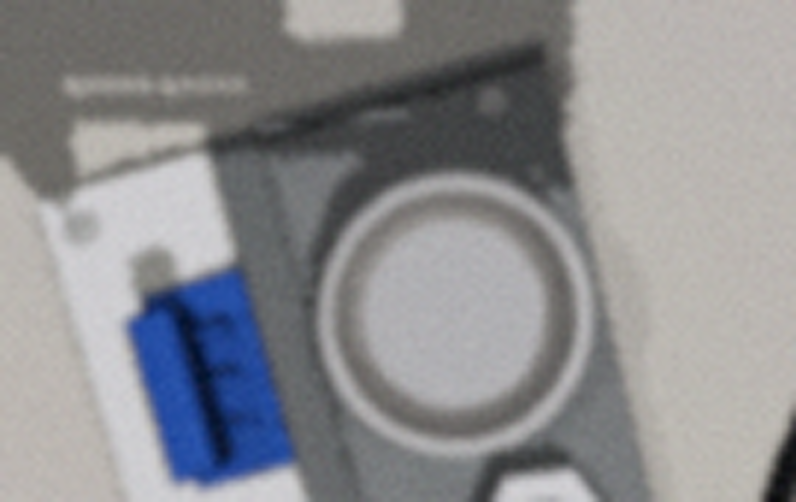

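View pics/w1e.png

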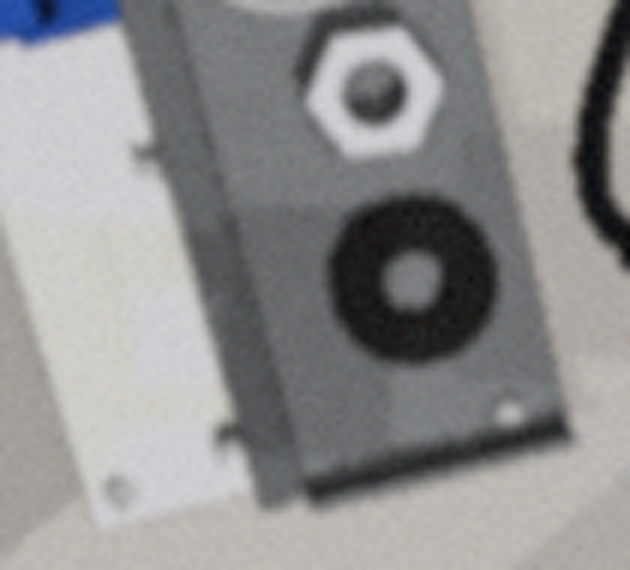

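Run:
```python
from h import *
import pickle
ci=pickle.load(open('w1.pkl','rb'))
D=lambda x,y:(190+(x+.5)/5.9-.5,45+(y+.5)/5.9-.5)
E=lambda x,y:(220+(x+.5)/6-.5,120+(y+.5)/6-.5)
led=onz(ci,[D(40,200),E(97,527)],.012)
lip=onz(ci,[D(212,152),E(262,505)],.033)
gd=onz(ci,[E(142,152),E(222,435)],.018)
back=onz(ci,[D(545,45),E(570,437)],.030)
cupr=onz(ci,[D(320,318),D(592,318)],.03)
for n,p in (('led',led),('lip',lip),('gd',gd),('back',back)):
    d=p[0]-p[1]; print(n,p.round(4).tolist(),np.linalg.norm(d).round(4),np.degrees(np.arctan2(-d[0],d[1])).round(2) , 'xhead',np.degrees(np.arctan2(d[1],d[0])-np.pi/2).round(2))
y=led[0]-led[1]; y+=lip[0]-lip[1];y+=back[0]-back[1]; y/=np.linalg.norm(y); x=np.array([y[1],-y[0],0])
for n,p in (('led',led),('lip',lip),('gd',gd),('back',back)): print(n,(p@x).round(4),(p@y).round(4))
print(x,y)
```

```text
led [[0.6058, -0.2329, 0.012], [0.4415, -0.3579, 0.012]] 0.2064 -52.73 xhead -52.73
lip [[0.632, -0.2712, 0.033], [0.4707, -0.3942, 0.033]] 0.2028 -52.68 xhead -52.68
gd [[0.5416, -0.3323, 0.018], [0.48, -0.3789, 0.018]] 0.0772 -52.84 xhead -52.84
back [[0.684, -0.3347, 0.03], [0.5169, -0.4609, 0.03]] 0.2094 -52.95 xhead -52.95
led [0.5518 0.552 ] [0.3416 0.1352]
lip [0.5982 0.5986] [0.3393 0.1365]
gd [0.5922 0.5921] [0.2303 0.1531]
back [0.6803 0.6797] [0.3423 0.1329]
[ 0.60477148 -0.79639906  0.        ] [0.79639906 0.60477148 0.        ]
```

Run:
```python
from h import *
a=cv2.imread('pics/scene1.png'); b=cv2.imread('pics/side0.png')
crop(a,150,280,90,250,3.7,'s1t.png'); crop(b,250,345,130,220,6,'d0t.png')
```

```text
(no output)
```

View pics/s1t.png

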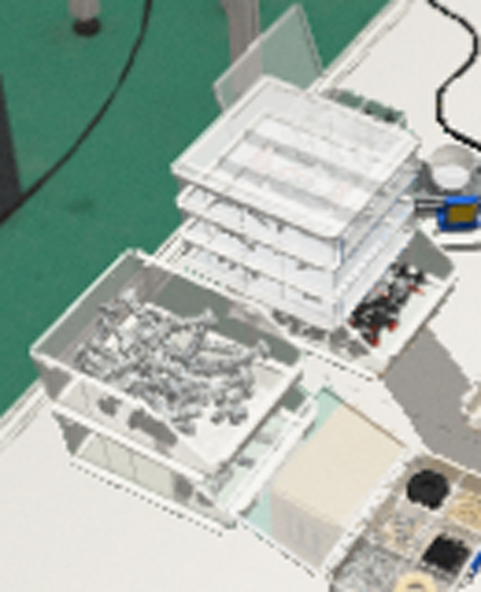

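View pics/d0t.png

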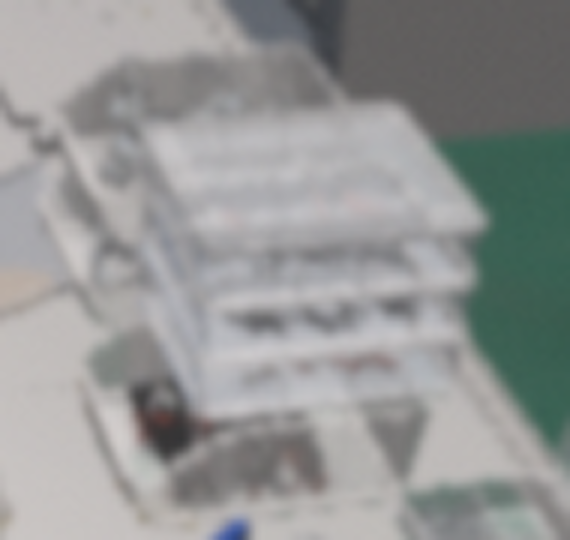

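Run:
```python
from h import *
print(tri(camera_info('scene'),[(263.4,129.2),(241.9,154)],camera_info('side'),[(282,171.5),(275,151.5)]).round(3))
```

```text
[[ 0.579 -0.177  0.218  0.003]
 [ 0.589 -0.014  0.22   0.012]]
```

Request:
{"api": "play_rows", "payload": {"deltas": [[[-6, 0, -20], [0, 0, 0]], [[-17, 0, -54], [0, 0, 0]], [[-28, 0, -88], [0, 0, 0]], [[-39, 0, -122], [0, 0, 0]], [[-50, 0, -156], [0, 0, 0]], [[-61, 0, -190], [0, 0, 0]], [[-72, 0, -224], [0, 0, 0]], [[-83, 0, -258], [0, 0, 0]], [[-93, 0, -292], [0, 0, 0]], [[-104, 0, -326], [0, 0, 0]], [[-115, 0, -360], [0, 0.01, 0]], [[-126, 8, -394], [0, 0.03, 0]], [[-137, 18, -428], [0, 0.05, 0]], [[-148, 28, -462], [0, 0.07, 0]], [[-158, 40, -496], [0, 0.09, 0]], [[-170, 52, -530], [0, 0.11, 0]], [[-181, 64, -564], [0, 0.12, 0]], [[-192, 76, -598], [0, 0.13, 0]], [[-202, 90, -630], [0, 0.138, 0]], [[-213, 100, -660], [0, 0.138, 0]]]}}

```text
time_s: 3.25
eef_pos: [0.4942, 0.3291, 0.2588]
tool_rot: [0.086, -0.089, 0.702, -0.702]
ft_force: [-0.1, 0.6, 0.2]
width: 1.002
```

Request:
{"api": "play_rows", "payload": {"deltas": [[[0, 0, 0], [0, 0, 0]], [[0, 0, 0], [0, 0, 0]]]}}

```text
time_s: 3.42
eef_pos: [0.4933, 0.3296, 0.2573]
tool_rot: [-0.086, 0.09, -0.701, 0.702]
ft_force: [0.4, -0.4, -0.1]
width: 1.002
```

Run:
```python
from h import *
import pickle
o=get_obs(); print(o['time_s'],o['eef_pos'],o['joint_positions'].round(3),abs(o['joint_velocities']).max())
ci=camera_info('wrist'); im=capture('wrist'); pickle.dump(ci,open('w2.pkl','wb'))
cv2.imwrite('pics/w2.png',im)
cv2.imwrite('pics/w2b.png',cv2.resize(im,(800,600),interpolation=cv2.INTER_CUBIC))
```

```text
3.4167 [0.49330934 0.32956319 0.25730188] [-0.254  0.389 -0.506  1.671  0.2    1.139 -2.134] 0.041992685677770744
```

View pics/w2b.png

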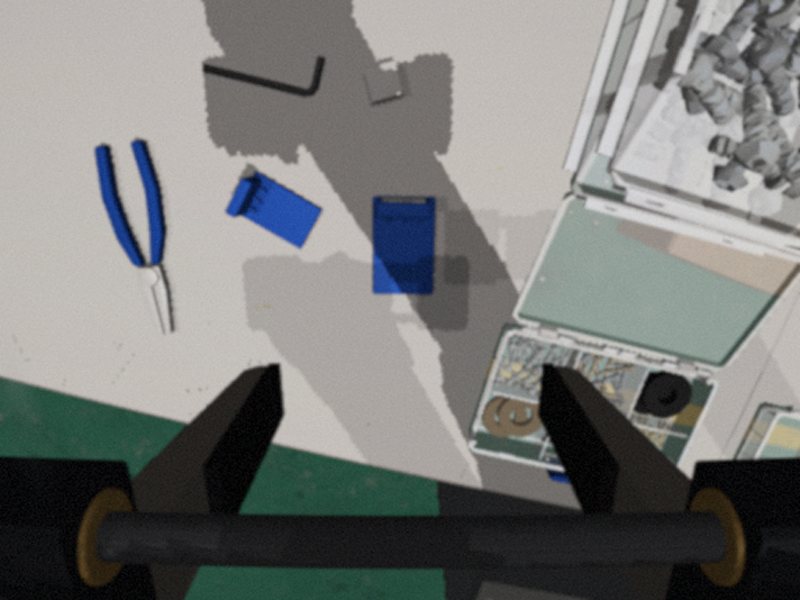

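Run:
```python
from h import *
im=cv2.imread('pics/w2.png'); crop(im,225,295,115,200,7,'w2c.png')
```

```text
(no output)
```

View pics/w2c.png

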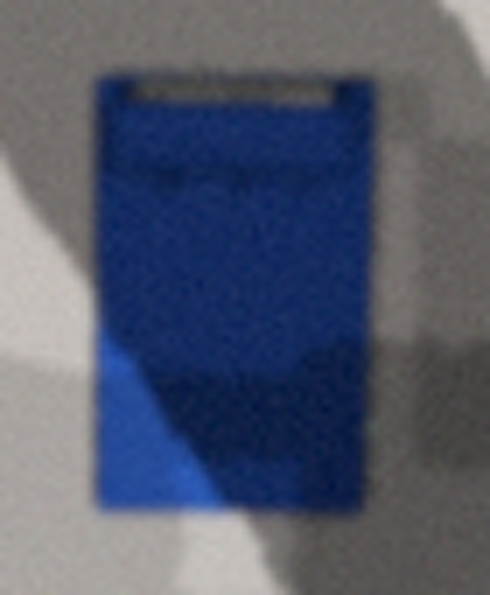

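Run:
```python
from h import *
import pickle
ci=pickle.load(open('w2.pkl','rb')); o=get_obs(); q=o['tool_rot']; M=R.from_quat(np.r_[q[1:],q[0]]).as_matrix()
C=lambda x,y:(225+(x+.5)/7-.5,115+(y+.5)/7-.5)
f=onz(ci,[C(98,508),C(362,510)],.007)
s=onz(ci,[C(97,330),C(367,330)],.007)
fr=onz(ci,[C(118,170),C(358,170),C(95,76),C(377,73)],.047)
rl=onz(ci,[C(95,76),C(377,73)],.007)
print(f.round(4),np.linalg.norm(f[0]-f[1]),s.round(4),np.linalg.norm(s[0]-s[1])); print(fr.round(4))
T=lambda p:((p-o['eef_pos'])@M).round(4)
print('tool frame: front',T(f),'side',T(s),'frame',T(fr),'rear@7mm',T(rl)); print(M.round(4))
```

```text
[[0.451  0.3509 0.007 ]
 [0.4627 0.3036 0.007 ]] 0.048794596826717405 [[0.4835 0.3587 0.007 ]
 [0.4956 0.3114 0.007 ]] 0.04879379932089431
[[0.5184 0.3606 0.047 ]
 [0.5279 0.3233 0.047 ]
 [0.532  0.3676 0.047 ]
 [0.5435 0.3243 0.047 ]]
tool frame: front [[ 0.0353  0.2512 -0.0329]
 [ 0.0356  0.2512  0.0159]] side [[ 0.0019  0.251  -0.0325]
 [ 0.0018  0.251   0.0163]] frame [[-0.0321  0.2109 -0.0257]
 [-0.0323  0.2109  0.0128]
 [-0.047   0.2108 -0.0292]
 [-0.0476  0.2108  0.0156]] rear@7mm [[-0.0434  0.2508 -0.0321]
 [-0.0441  0.2508  0.0174]]
[[-9.696e-01 -4.200e-03  2.448e-01]
 [-2.448e-01 -1.400e-03 -9.696e-01]
 [ 4.500e-03 -1.000e+00  4.000e-04]]
```

Run:
```python
from h import *
import pickle
ci=pickle.load(open('w2.pkl','rb')); s=camera_info('scene');o=get_obs(); q=o['tool_rot']; M=R.from_quat(np.r_[q[1:],q[0]]).as_matrix()
u=lambda x,y:(x/1.5625,y/1.5625)
# candidates: rim corner upper bin ; lower tray rim corner scene s1t(235,525)
c=lambda x,y:(150+x/3.7,90+y/3.7)
t=tri(ci,[u(612,178),u(570,168),u(570,168)],s,[c(213,470),c(213,470),c(232,522)])
print(t.round(3)); print(((t[:,:3]-o['eef_pos'])@M).round(3))
```

```text
[[0.586 0.227 0.103 0.002]
 [0.578 0.253 0.129 0.019]
 [0.584 0.218 0.001 0.013]]
[[-0.065  0.155  0.12 ]
 [-0.063  0.129  0.093]
 [-0.061  0.257  0.129]]
```

Request:
{"api": "play_rows", "payload": {"deltas": [[[-10, 15, -2], [0, 0, 0]], [[-25, 40, -5], [0, 0, 0]], [[-36, 70, -7], [0, 0, 0]], [[-38.5, 105, -8], [0, 0, 0]], [[-38.5, 140, -8], [0, 0, 0]], [[-38.5, 165, -8], [0, 0, 0]], [[-38.5, 180, -8], [0, 0, 0]], [[-38.5, 186, -8], [0, 0, 0]], [[-38.5, 186, -8], [0, 0, 0]], [[-38.5, 186, -8], [0, 0, 0]]], "fingers": 0.33}}

```text
time_s: 4.3
eef_pos: [0.5303, 0.3441, 0.073]
tool_rot: [-0.086, 0.088, -0.702, 0.702]
ft_force: [-0.4, 0.5, 0.3]
width: 0.672
```

Run:
```python
from h import *
import pickle
o=get_obs(); print(o['time_s'],o['eef_pos'],o['width'],o['joint_positions'].round(3),abs(o['joint_velocities']).max())
im=capture('wrist')
cv2.imwrite('pics/w3b.png',cv2.resize(im,(800,600),interpolation=cv2.INTER_CUBIC))
```

```text
4.3 [0.53027005 0.34406612 0.07300618] 0.671711617510046 [-0.323  0.653 -0.421  1.722  0.338  0.842 -2.221] 0.01742766386526868
```

View pics/w3b.png

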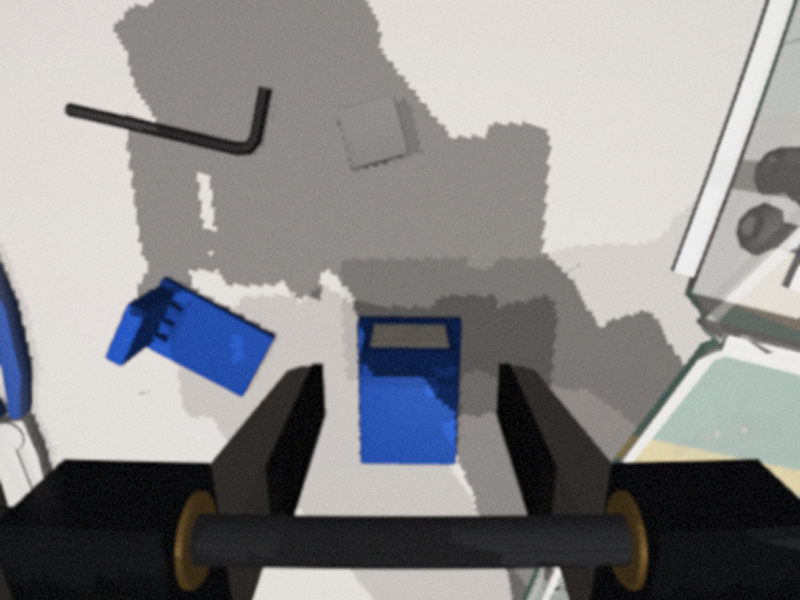

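Request:
{"api": "play_rows", "payload": {"deltas": [[[0, 15, -0.5], [0, 0, 0]], [[0, 35, -0.5], [0, 0, 0]], [[0, 50, -0.5], [0, 0, 0]], [[0, 57, -0.5], [0, 0, 0]], [[0, 61, -0.5], [0, 0, 0]], [[0, 61, -0.5], [0, 0, 0]], [[0, 61, -0.5], [0, 0, 0]]]}}

```text
time_s: 4.93
eef_pos: [0.5304, 0.3456, 0.0128]
tool_rot: [0.086, -0.087, 0.702, -0.702]
ft_force: [0.5, -0.1, -1.0]
width: 0.672
```

Request:
{"api": "play_rows", "payload": {"deltas": [[[0, 0, 0], [0, 0, 0]], [[0, 0, 0], [0, 0, 0]], [[0, 0, 0], [0, 0, 0]], [[0, 0, 0], [0, 0, 0]], [[0, 0, 0], [0, 0, 0]], [[0, 0, 0], [0, 0, 0]], [[0, 0, 0], [0, 0, 0]], [[0, 0, 0], [0, 0, 0]]], "fingers": 1, "force": 40}}

```text
time_s: 5.6
eef_pos: [0.5308, 0.3457, 0.0135]
tool_rot: [0.087, -0.087, 0.702, -0.702]
ft_force: [0.5, -1.4, 6.2]
width: 0.432
```

Run:
```python
from h import *
o=get_obs(); print(o['time_s'],o['eef_pos'],o['width'],o['ft_force'],o['joint_positions'].round(3))
im=capture('wrist')
cv2.imwrite('pics/w4b.png',cv2.resize(im,(800,600),interpolation=cv2.INTER_CUBIC))
```

```text
5.6 [0.53077698 0.34571255 0.01347863] 0.4321877234950535 [ 0.54846037 -1.41684251  6.21289439] [-0.351  0.734 -0.385  1.74   0.38   0.743 -2.255]
```

View pics/w4b.png

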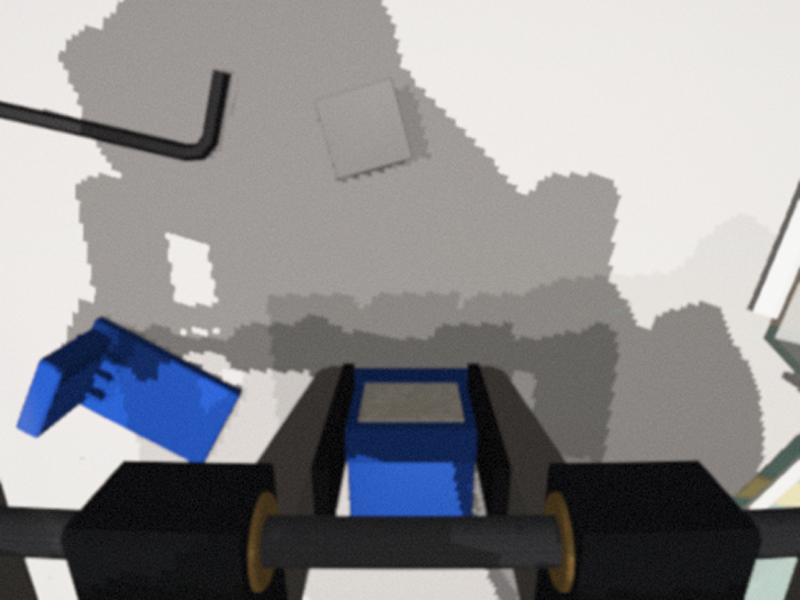

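Request:
{"api": "play_rows", "payload": {"deltas": [[[0, -5, 0], [0, 0, 0]], [[0, -20, 0], [0, 0, 0]], [[0, -50, 0], [0, 0, 0]], [[0, -85, 0], [0, 0, 0]], [[0, -120, 0], [0, 0, 0]], [[0, -155, 0], [0, 0, 0]], [[0, -190, 0], [0, 0, 0]], [[0, -220, 0], [0, 0, 0]], [[0, -240, 0], [0, 0, 0]], [[0, -240, 0], [0, 0, 0]]], "force": 55}}

```text
time_s: 6.48
eef_pos: [0.5325, 0.3475, 0.2598]
tool_rot: [0.09, -0.084, 0.703, -0.7]
ft_force: [0.8, 0.7, 0.7]
width: 0.428
```

Run:
```python
from h import *
o=get_obs(); print(o['time_s'],o['eef_pos'],o['tool_rot'],o['width'],o['ft_force'],o['joint_positions'].round(3))
im=capture('wrist')
cv2.imwrite('pics/w5.png',im)
cv2.imwrite('pics/w5b.png',cv2.resize(im,(800,600),interpolation=cv2.INTER_CUBIC))
s=capture('scene');cv2.imwrite('pics/scene5.png',s); crop(s,150,260,200,320,5,'s5c.png')
q=o['tool_rot'];M=R.from_quat(np.r_[q[1:],q[0]]).as_matrix();print(M.round(4))
```

```text
6.4833 [0.53252842 0.34745954 0.25976581] [ 0.0896291  -0.08401846  0.70338027 -0.70011693] 0.4284093636506928 [0.80255058 0.69541926 0.66325819] [-0.272  0.453 -0.493  1.574  0.228  1.163 -2.136]
[[-0.9698  0.0073  0.2437]
 [-0.2437  0.0056 -0.9698]
 [-0.0084 -1.     -0.0036]]
```

View pics/w5b.png

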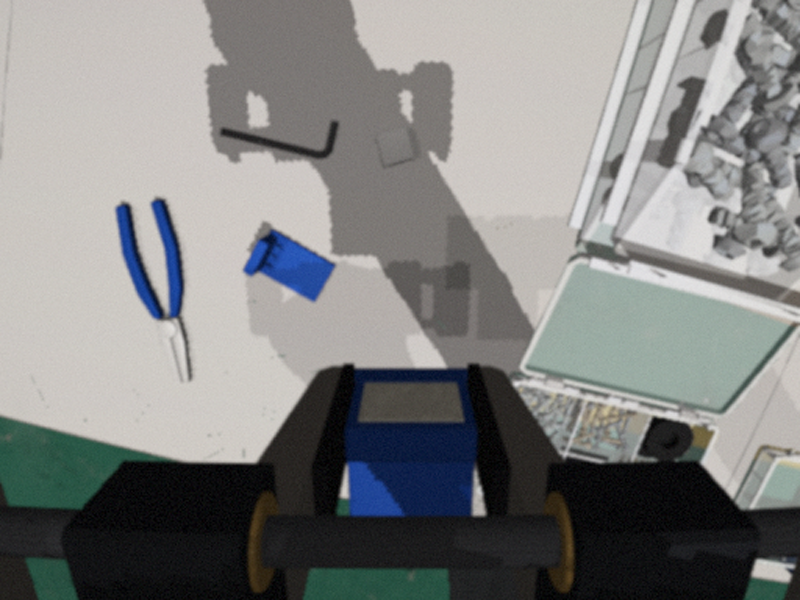

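View pics/s5c.png

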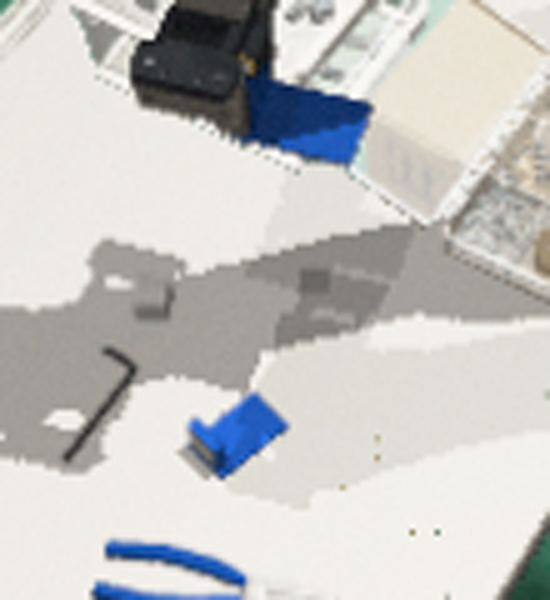

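Run:
```python
from h import *
im=cv2.imread('pics/w5.png'); crop(im,210,315,225,335,5,'w5c.png')
```

```text
(no output)
```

View pics/w5c.png

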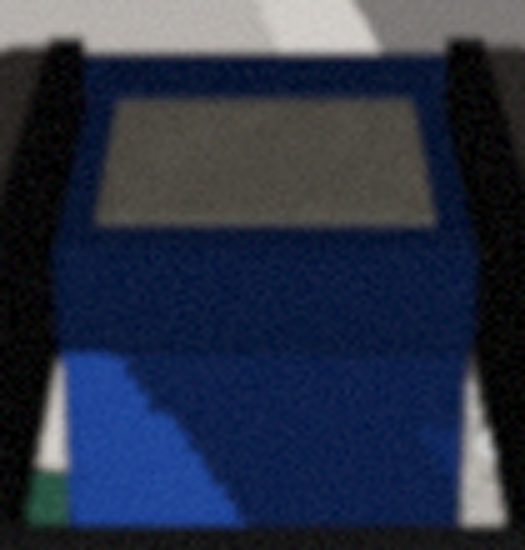

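Run:
```python
from h import *
ci=camera_info('wrist')
Rc=np.array([[0,.957,.2915],[0,-.2915,.957],[1,0,0]]); t=np.array([-.0818,-.1694,-.0001])
T=np.eye(4);T[:3,:3]=Rc;T[:3,3]=t; c=dict(ci);c['cam_to_world']=T
C=lambda x,y:(210+(x+.5)/5-.5,225+(y+.5)/5-.5)
o,d=rays(c,[C(55,240),C(478,240),C(60,352),C(470,352),C(85,57),C(445,57),C(68,520),C(462,520)])
for h in (.010,.012,.0135,.015):
    y=np.array([h-.047]*4+[h]*2+[h-.007]*2); p=o+d*((y-o[1])/d[:,1])[:,None]
    print(h,'xs',p[:,0].round(4),'zc',((p[::2,2]+p[1::2,2])/2).round(4),'w',(p[1::2,2]-p[::2,2]).round(4))
```

```text
0.01 xs [-0.0059 -0.0059  0.0057  0.0057 -0.0029 -0.0029  0.0562  0.0562] zc [ 0.     -0.0001 -0.0001 -0.0001] w [0.0375 0.0373 0.0417 0.0486]
0.012 xs [-0.0048 -0.0048  0.007   0.007  -0.002  -0.002   0.0578  0.0578] zc [ 0.     -0.0001 -0.0001 -0.0001] w [0.0381 0.0379 0.0421 0.0492]
0.0135 xs [-0.0039 -0.0039  0.008   0.008  -0.0014 -0.0014  0.059   0.059 ] zc [ 0.     -0.0001 -0.0001 -0.0001] w [0.0385 0.0383 0.0425 0.0496]
0.015 xs [-0.003  -0.003   0.009   0.009  -0.0007 -0.0007  0.0602  0.0602] zc [ 0.     -0.0001 -0.0001 -0.0001] w [0.039  0.0387 0.0428 0.05  ]
```

Request:
{"api": "play_rows", "payload": {"deltas": [[[4, -5, 14], [0, -0.039, 0]], [[11, -12, 41], [0, -0.118, 0]], [[21, -20, 75], [0, -0.216, 0]], [[32, -26, 113], [0, -0.325, 0]], [[42, -30, 150], [0, -0.433, 0]], [[53, -30, 188], [0, -0.541, 0]], [[63, -30, 226], [0, -0.649, 0]], [[74, -30, 263], [0, -0.757, 0]], [[84, -30, 301], [0, -0.865, 0]], [[95, -30, 339], [0, -0.974, 0]], [[105, -30, 376], [0, -1.082, 0]], [[116, -30, 414], [0, -1.19, 0]], [[126, -30, 451], [0, -1.298, 0]], [[137, -30, 489], [0, -1.406, 0]], [[147, -26, 527], [0, -1.515, 0]], [[158, -20, 564], [0, -1.623, 0]], [[168, -10, 602], [0, -1.731, 0]], [[178, 0, 636], [0, -1.829, 0]], [[185, 10, 663], [0, -1.908, 0]], [[191, 20, 684], [0, -1.967, 0]]]}}

```text
time_s: 8.25
eef_pos: [0.5099, -0.367, 0.2304]
tool_rot: [0.633, -0.632, 0.318, -0.315]
ft_force: [-0.8, 0.4, -0.5]
width: 0.432
```

Run:
```python
from h import *
o=get_obs(); print(o['time_s'],o['eef_pos'],o['width'],o['ft_force'],o['joint_positions'].round(3),abs(o['joint_velocities']).max())
q=o['tool_rot'];M=R.from_quat(np.r_[q[1:],q[0]]).as_matrix();print(M.round(4),np.degrees(np.arctan2(M[1,0],M[0,0])))
```

```text
8.25 [ 0.50992852 -0.36698982  0.23036515] 0.43156137831939473 [-0.83089801  0.38567366 -0.52638199] [ 0.954  0.481 -0.525  1.613  0.259  1.123  1.007] 0.906235425703901
[[ 5.998e-01 -3.200e-03  8.002e-01]
 [-8.002e-01  2.900e-03  5.998e-01]
 [-4.200e-03 -1.000e+00 -8.000e-04]] -53.14627983469351
```

Settle, then look at the bay from above with the tool square to it.

Request:
{"api": "play_rows", "payload": {"deltas": [[[0, 0, 0], [0, 0, 0]], [[0, 0, 0], [0, 0, 0]], [[0, 0, 0], [0, 0, 0]]]}}

```text
time_s: 8.5
eef_pos: [0.5095, -0.3654, 0.2289]
tool_rot: [0.633, -0.631, 0.319, -0.314]
ft_force: [-0.1, 0.4, -0.6]
width: 0.431
```

Run:
```python
from h import *
import pickle
o=get_obs(); print(o['time_s'],o['eef_pos'],o['width'],o['ft_force'],o['joint_positions'].round(3),abs(o['joint_velocities']).max())
q=o['tool_rot'];M=R.from_quat(np.r_[q[1:],q[0]]).as_matrix();print(M.round(4),np.degrees(np.arctan2(M[1,0],M[0,0])))
ci=camera_info('wrist'); im=capture('wrist'); pickle.dump((ci,o),open('w6.pkl','wb'))
cv2.imwrite('pics/w6.png',im)
cv2.imwrite('pics/w6b.png',cv2.resize(im,(800,600),interpolation=cv2.INTER_CUBIC))
```

```text
8.5 [ 0.50948693 -0.36538523  0.22892593] 0.4312463439445969 [-0.05546242  0.37668392 -0.58193161] [ 0.954  0.482 -0.526  1.615  0.258  1.123  1.006] 0.027282841058607968
[[ 5.997e-01 -5.100e-03  8.002e-01]
 [-8.002e-01  5.700e-03  5.997e-01]
 [-7.600e-03 -1.000e+00 -6.000e-04]] -53.15101034675231
```

View pics/w6b.png

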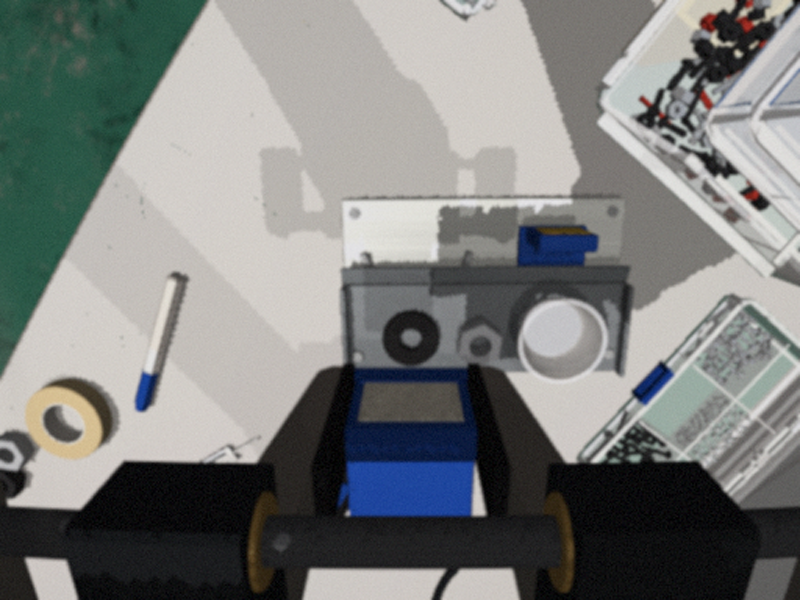

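Run:
```python
from h import *
im=cv2.imread('pics/w6.png'); crop(im,210,330,120,200,6.6,'w6c.png'); crop(im,340//1.5625.__int__() if 0 else 210,420,120,245,3.8,'w6d.png')
```

```text
(no output)
```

View pics/w6c.png

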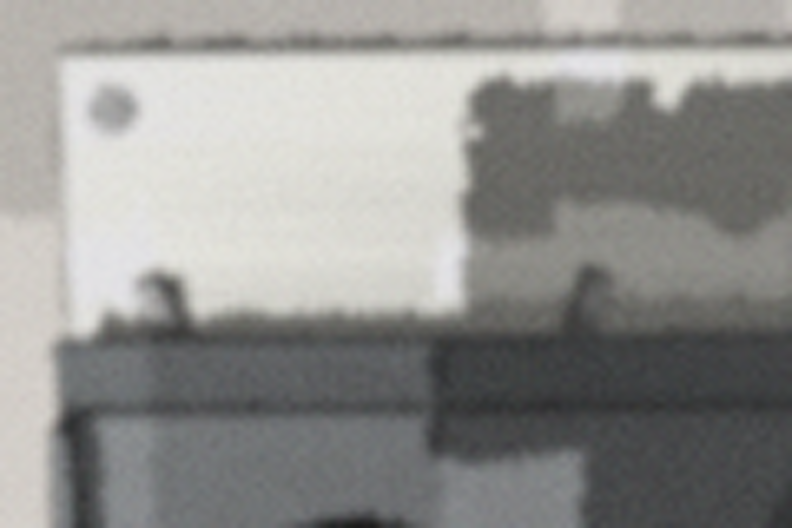

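View pics/w6d.png

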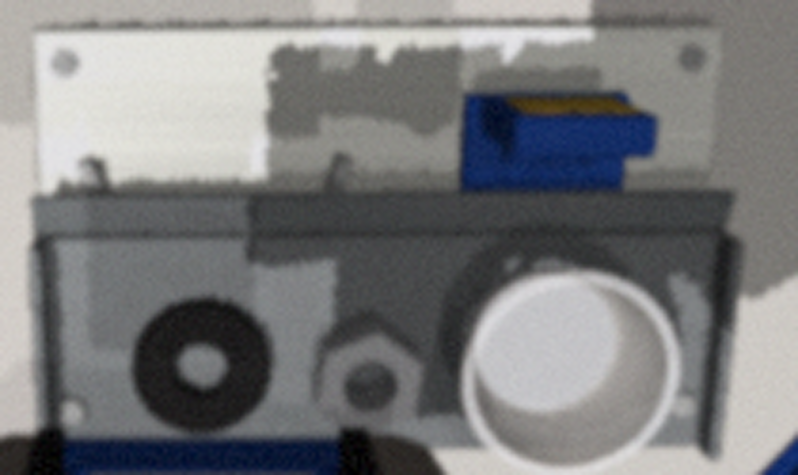

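Run:
```python
from h import *
import pickle
ci,o=pickle.load(open('w6.pkl','rb'))
q=o['tool_rot'];M=R.from_quat(np.r_[q[1:],q[0]]).as_matrix()
C=lambda x,y:(210+(x+.5)/6.6-.5,120+(y+.5)/6.6-.5)
D=lambda x,y:(210+(x+.5)/3.8-.5,120+(y+.5)/3.8-.5)
T=lambda p:((p-o['eef_pos'])@M).round(4)
def show(n,uv,z):
    p=onz(ci,uv,z); t=T(p); print(n,t[:,0],t[:,2],'mid',t[:,2].mean().round(4),'sep',(t[-1,2]-t[0,2]).round(4), 'W',p.mean(0).round(4))
show('ledge front',[C(60,48),D(720,27)],.012)
show('ledge near lip',[C(75,320),D(714,180)],.012)
show('lip edge',[C(58,343),D(733,197)],.033)
show('guide start inner foot',[C(178,275),C(583,275)],.012)
show('guide start top',[C(165,272),C(603,268)],.020)
show('fold line',[C(62,410),D(728,235)],.030)
show('back',[D(45,430),D(712,455)],.03)
# fixed holder tongue edges
show('fixed tongue',[D(462,185),D(622,185)],.019)
```

```text
ledge front [-0.0472 -0.0483] [-0.0507  0.1555] mid 0.0524 sep 0.2062 W [ 0.5216 -0.2945  0.012 ]
ledge near lip [ 0.0004 -0.0014] [-0.0497  0.1587] mid 0.0545 sep 0.2084 W [ 0.5517 -0.3311  0.012 ]
lip edge [-0.0001 -0.0007] [-0.05    0.1563] mid 0.0532 sep 0.2063 W [ 0.5508 -0.3321  0.033 ]
guide start inner foot [-0.0076 -0.0077] [-0.0312  0.0402] mid 0.0045 sep 0.0714 W [ 0.5074 -0.3553  0.012 ]
guide start top [-0.0097 -0.0105] [-0.0328  0.0428] mid 0.005 sep 0.0756 W [ 0.5064 -0.3531  0.02  ]
fold line [0.0123 0.0116] [-0.0502  0.1574] mid 0.0536 sep 0.2076 W [ 0.5586 -0.3416  0.03  ]
back [0.0745 0.0834] [-0.0495  0.1609] mid 0.0557 sep 0.2104 W [ 0.6004 -0.394   0.03  ]
fixed tongue [-0.0009 -0.0011] [0.0782 0.1273] mid 0.1028 sep 0.0491 W [ 0.59   -0.3017  0.019 ]
```

Request:
{"api": "play_rows", "payload": {"deltas": [[[-15, 0, 1], [0, 0, 0]], [[-45, 5, 2], [0, 0, 0]], [[-78, 20, 3], [0, 0, 0]], [[-100, 50, 4], [0, 0, 0]], [[-108, 85, 4], [0, 0, 0]], [[-108, 120, 4], [0, 0, 0]], [[-108, 150, 4], [0, 0, 0]], [[-108, 175, 4], [0, 0, 0]], [[-108, 187, 4], [0, 0, 0]], [[-108, 192, 4], [0, 0, 0]], [[-108, 192, 4], [0, 0, 0]], [[-108, 192, 4], [0, 0, 0]], [[-108, 192, 4], [0, 0, 0]]]}}

```text
time_s: 9.63
eef_pos: [0.4491, -0.2757, 0.0402]
tool_rot: [0.633, -0.632, 0.317, -0.315]
ft_force: [0.3, -0.2, -1.4]
width: 0.431
```

Run:
```python
from h import *
o=get_obs(); print(o['time_s'],o['eef_pos'],o['width'],o['ft_force'],o['joint_positions'].round(3),abs(o['joint_velocities']).max())
q=o['tool_rot'];M=R.from_quat(np.r_[q[1:],q[0]]).as_matrix();print(M.round(4),np.degrees(np.arctan2(M[1,0],M[0,0])))
# in shelf frame per w6: mouth tool coords there (.0124, ?, .0038)
import pickle
ci,o6=pickle.load(open('w6.pkl','rb'))
q=o6['tool_rot'];M6=R.from_quat(np.r_[q[1:],q[0]]).as_matrix(); 
d=(o['eef_pos']-o6['eef_pos'])@M6; print('tip rel mouth: x',d[0]+.0755-.0124,'y',d[2]-.0038,'underside z',o['eef_pos'][2]-.0135)
w=capture('wrist');s=capture('scene');e=capture('side')
cv2.imwrite('pics/w7b.png',cv2.resize(w,(800,600),interpolation=cv2.INTER_CUBIC))
crop(s,250,340,110,190,7,'s7c.png'); crop(e,240,330,190,270,7,'e7c.png')
```

```text
9.6333 [ 0.44913334 -0.27572572  0.04020474] 0.4312462402433621 [ 0.33513524 -0.19094798 -1.43839751] [ 0.856  0.573 -0.46   1.993  0.397  0.665  0.788] 0.0055598977736927915
[[ 6.011e-01 -1.200e-03  7.992e-01]
 [-7.991e-01  3.000e-03  6.011e-01]
 [-3.100e-03 -1.000e+00  8.000e-04]] -53.049220990489445
tip rel mouth: x -0.04339700979156479 y 0.0017954561601916095 underside z 0.026704741008865072
```

View pics/w7b.png

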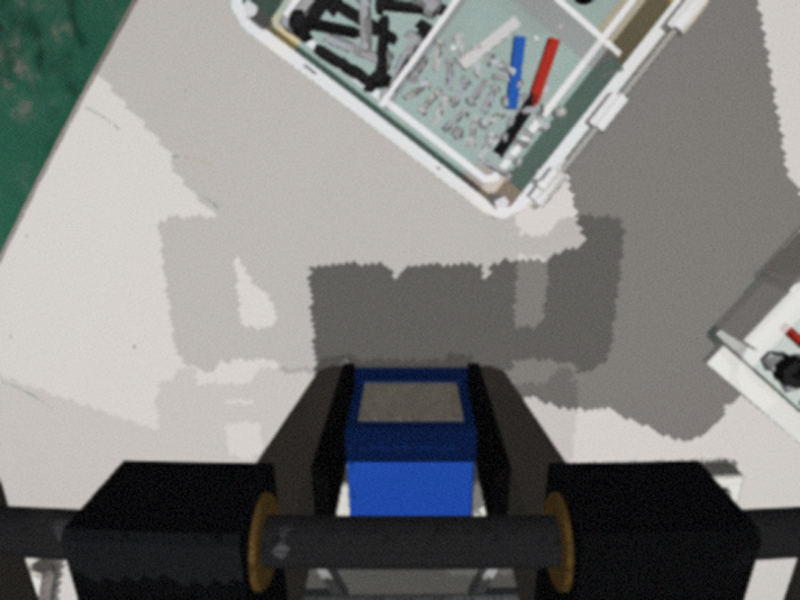

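View pics/s7c.png

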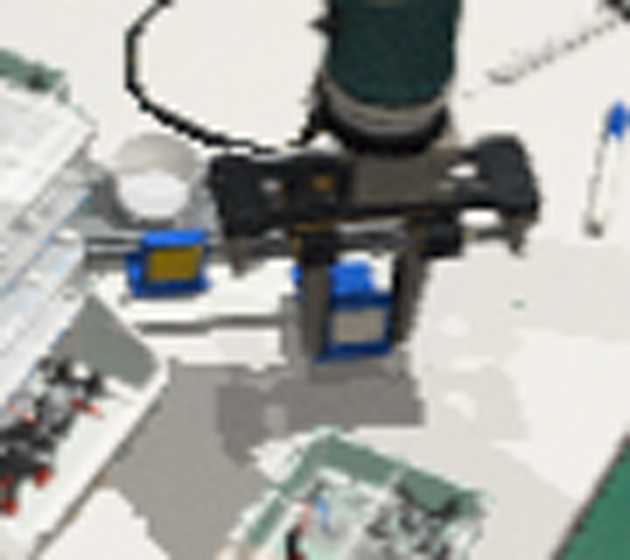

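View pics/e7c.png

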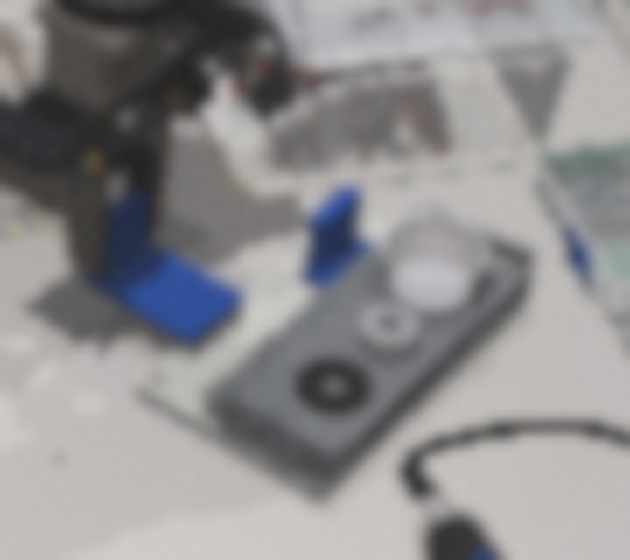

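Run:
```python
from h import *
w=cv2.imread('pics/w7b.png'); crop(w,280,540,440,600,3,'w7c.png')
```

```text
(no output)
```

View pics/w7c.png

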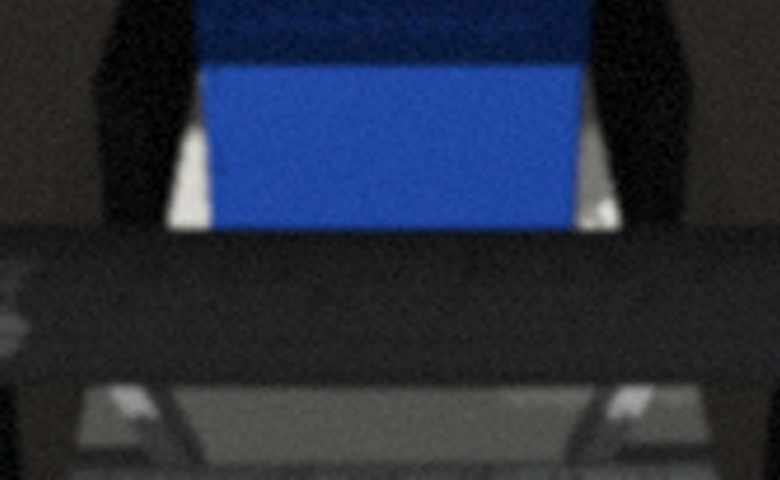

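Request:
{"api": "play_rows", "payload": {"deltas": [[[0, 5, -1], [0, 0, 0]], [[0, 10, -1.5], [0, 0, 0]], [[0, 12, -1.5], [0, 0, 0]], [[0, 12, -1.5], [0, 0, 0]], [[0, 12, -1.5], [0, 0, 0]]]}}

```text
time_s: 10.2
eef_pos: [0.4471, -0.2765, 0.0274]
tool_rot: [0.633, -0.632, 0.317, -0.315]
ft_force: [-0.3, -0.2, -1.0]
width: 0.431
```

```bash
cat > st.py <<'E'
from h import *
import pickle
def st():
    o=get_obs(); q=o['tool_rot'];M=R.from_quat(np.r_[q[1:],q[0]]).as_matrix()
    ci,o6=pickle.load(open('w6.pkl','rb'))
    q=o6['tool_rot'];M6=R.from_quat(np.r_[q[1:],q[0]]).as_matrix()
    d=(o['eef_pos']-o6['eef_pos'])@M6
    print('t',round(o['time_s'],2),'tip rel mouth x %.4f y %.4f  underside %.4f'%(d[0]+.0755-.0124,d[2]-.0038,o['eef_pos'][2]-.0135),'Ftool',(o['ft_force']@M).round(2),'Mtool',(o['torque']@M).round(2),'w',round(o['width'],4),'pitch',M[2,0].round(4),'head',np.degrees(np.arctan2(M[1,0],M[0,0])).round(2),'v',abs(o['joint_velocities']).max().round(4))
if __name__=='__main__': st()
E
python3 st.py
```

```text
t 10.2 tip rel mouth x -0.0439 y -0.0003  underside 0.0139 Ftool [-0.01  1.04 -0.36] Mtool [ 0.12  0.02 -0.07] w 0.4307 pitch -0.0046 head -53.08 v 0.0041
```

Request:
{"api": "play_rows", "payload": {"deltas": [[[0, 1, 0], [0, 0, 0]], [[0, 2, 0], [0, 0, 0]], [[0, 2, 0], [0, 0, 0]]]}}

```text
time_s: 10.45
eef_pos: [0.4471, -0.2764, 0.0256]
tool_rot: [0.633, -0.632, 0.317, -0.314]
ft_force: [-1.3, 0.9, 2.8]
width: 0.43
```

```bash
python3 st.py
```

```text
t 10.45 tip rel mouth x -0.0439 y -0.0002  underside 0.0121 Ftool [-1.5  -2.82 -0.49] Mtool [-0.1   0.02  0.11] w 0.4297 pitch -0.0046 head -53.07 v 0.0043
```

Request:
{"api": "play_rows", "payload": {"deltas": [[[0, -0.8, 0], [0, 0, 0]], [[5, -0.8, 0], [0, 0, 0]], [[12, -0.8, 0], [0, 0, 0]], [[20, -0.8, 0], [0, 0, 0]], [[26, -0.8, 0], [0, 0, 0]], [[30, -0.8, 0], [0, 0, 0]], [[30, -0.8, 0], [0, 0, 0]]]}}

```text
time_s: 11.03
eef_pos: [0.4658, -0.3015, 0.0261]
tool_rot: [0.633, -0.632, 0.317, -0.315]
ft_force: [0.7, 1.0, -0.8]
width: 0.431
```

```bash
python3 st.py
```

```text
t 11.03 tip rel mouth x -0.0126 y -0.0003  underside 0.0126 Ftool [-0.36  0.82  1.12] Mtool [ 0.1  -0.03 -0.03] w 0.4314 pitch -0.0039 head -53.13 v 0.0291
```

Request:
{"api": "play_rows", "payload": {"deltas": [[[4, -0.2, 0], [0, 0, 0]], [[9, -0.2, 0], [0, 0, 0]], [[14, -0.2, 0], [0, 0, 0]], [[19, -0.2, 0], [0, 0, 0]], [[23, -0.2, 0], [0, 0, 0]], [[23, -0.2, 0], [0, 0, 0]], [[23, -0.2, 0], [0, 0, 0]]]}}

```text
time_s: 11.62
eef_pos: [0.4797, -0.32, 0.0262]
tool_rot: [0.633, -0.632, 0.317, -0.315]
ft_force: [0.5, 0.4, -0.4]
width: 0.427
```

```bash
cat >> st.py <<'E'
    w=capture('wrist');e=capture('side');s=capture('scene')
    import sys
    n=sys.argv[1] if len(sys.argv)>1 else 'x'
    crop(cv2.resize(w,(800,600),interpolation=cv2.INTER_CUBIC),280,540,440,600,3,f'w{n}.png'); crop(e,240,330,190,270,7,f'e{n}.png'); crop(s,250,340,110,190,7,f's{n}.png')
E
python3 st.py 8
```

```text
File "st.py", line 10
    w=capture('wrist');e=capture('side');s=capture('scene')
IndentationError: unexpected indent
```

```bash
sed -i "s/^if __name__=='__main__': st()/if __name__=='__main__':\n    st()/" st.py; python3 st.py 8
```

```text
t 11.62 tip rel mouth x 0.0105 y -0.0003  underside 0.0127 Ftool [0.01 0.4  0.62] Mtool [ 0.11  0.01 -0.01] w 0.4269 pitch -0.004 head -53.14 v 0.0134
```

View pics/w8.png

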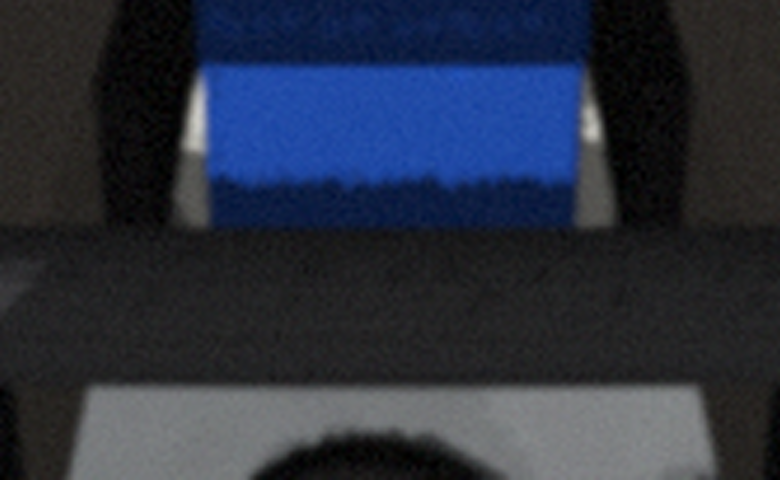

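View pics/e8.png

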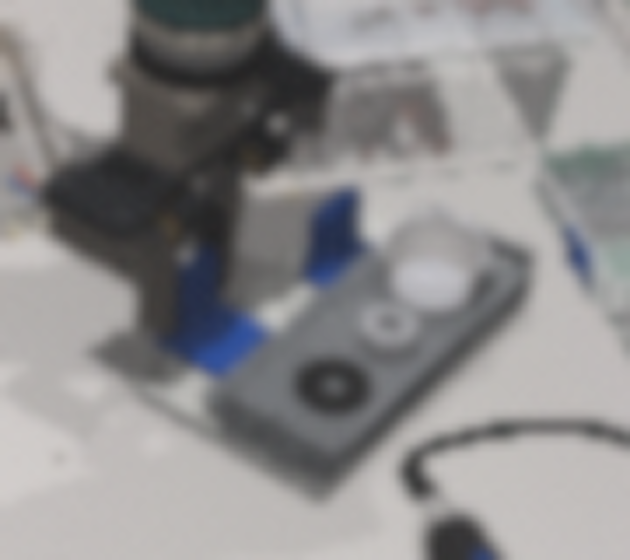

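Request:
{"api": "play_rows", "payload": {"deltas": [[[3, 0, 0], [0, 0, 0]], [[7, 0, 0], [0, 0, 0]], [[11, 0, 0], [0, 0, 0]], [[14, 0, 0], [0, 0, 0]], [[14, 0, 0], [0, 0, 0]]]}}

```text
time_s: 12.18
eef_pos: [0.4884, -0.3317, 0.0262]
tool_rot: [0.633, -0.632, 0.317, -0.315]
ft_force: [-0.0, -0.0, -1.5]
width: 0.432
```

```bash
sed -i 's/^    w=capture/    import sys\n    if len(sys.argv)<2: sys.exit()\n    w=capture/' st.py; python3 st.py
```

```text
t 12.18 tip rel mouth x 0.0250 y -0.0003  underside 0.0127 Ftool [ 0.    1.49 -0.04] Mtool [ 0.14  0.   -0.08] w 0.4322 pitch -0.0034 head -53.15 v 0.0195
```

Request:
{"api": "play_rows", "payload": {"deltas": [[[2, 0, 0], [0, 0, 0]], [[4, 0, 0], [0, 0, 0]], [[6, 0, 0], [0, 0, 0]], [[8, 0, 0], [0, 0, 0]], [[8, 0, 0], [0, 0, 0]]]}}

```text
time_s: 12.6
eef_pos: [0.4928, -0.3377, 0.026]
tool_rot: [0.633, -0.632, 0.318, -0.315]
ft_force: [-2.0, 2.6, 0.5]
width: 0.433
```

```bash
python3 st.py
```

```text
t 12.6 tip rel mouth x 0.0325 y -0.0004  underside 0.0125 Ftool [-3.26 -0.47 -0.02] Mtool [ 0.05 -0.06  0.61] w 0.4334 pitch -0.0049 head -53.15 v 0.008
```

Request:
{"api": "play_rows", "payload": {"deltas": [[[2, 0, 0], [0, 0, 0]], [[4, 0, 0], [0, 0, 0]], [[6, 0, 0], [0, 0, 0]], [[7, 0, 0], [0, 0, 0]], [[7, 0, 0], [0, 0, 0]]]}}

```text
time_s: 13.02
eef_pos: [0.4961, -0.342, 0.0259]
tool_rot: [0.633, -0.632, 0.319, -0.313]
ft_force: [-4.5, 4.0, 3.9]
width: 0.431
```

```bash
python3 st.py
```

```text
t 13.02 tip rel mouth x 0.0379 y -0.0004  underside 0.0124 Ftool [-5.98 -3.89 -1.19] Mtool [-0.07 -0.03  1.15] w 0.4312 pitch -0.0079 head -53.12 v 0.0038
```

Request:
{"api": "play_rows", "payload": {"deltas": [[[1.5, 0, 0], [0, 0, 0]], [[3, 0, 0], [0, 0, 0]], [[4, 0, 0], [0, 0, 0]], [[4, 0, 0], [0, 0, 0]], [[4, 0, 0], [0, 0, 0]]]}}

```text
time_s: 13.43
eef_pos: [0.497, -0.3433, 0.0261]
tool_rot: [0.634, -0.631, 0.32, -0.312]
ft_force: [-7.3, 6.1, 7.4]
width: 0.432
```

```bash
python3 st.py
```

```text
t 13.43 tip rel mouth x 0.0395 y -0.0004  underside 0.0126 Ftool [-9.38 -7.33 -2.14] Mtool [-0.17  0.08  1.62] w 0.432 pitch -0.0121 head -53.08 v 0.0021
```

Request:
{"api": "play_rows", "payload": {"deltas": [[[3, -0.5, 0], [0, 0, 0]], [[5, -0.5, 0], [0, 0, 0]], [[6, -0.5, 0], [0, 0, 0]], [[6, -0.5, 0], [0, 0, 0]], [[6, -0.5, 0], [0, 0, 0]]]}}

```text
time_s: 13.85
eef_pos: [0.4971, -0.3435, 0.0266]
tool_rot: [0.634, -0.631, 0.323, -0.307]
ft_force: [-13.1, 12.2, 13.9]
width: 0.427
```

```bash
python3 st.py 9
```

```text
t 13.85 tip rel mouth x 0.0397 y -0.0005  underside 0.0131 Ftool [-17.93 -13.47  -3.25] Mtool [-0.4  -0.06  3.43] w 0.4273 pitch -0.0223 head -52.99 v 0.0024
```

View pics/w9.png

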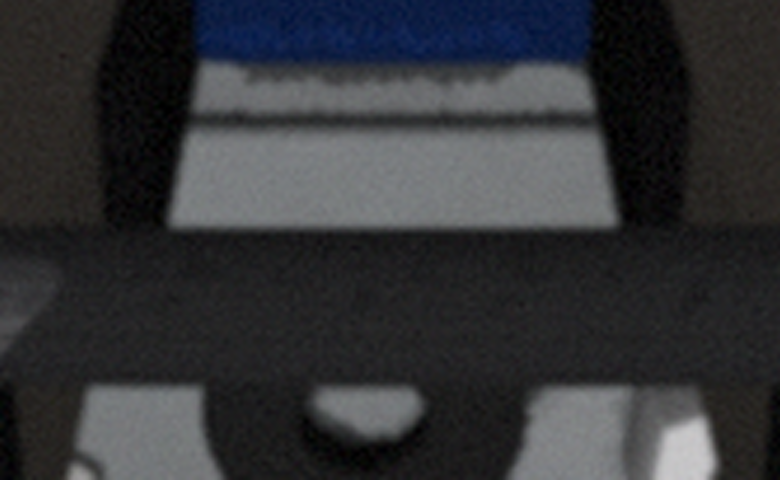

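View pics/e9.png

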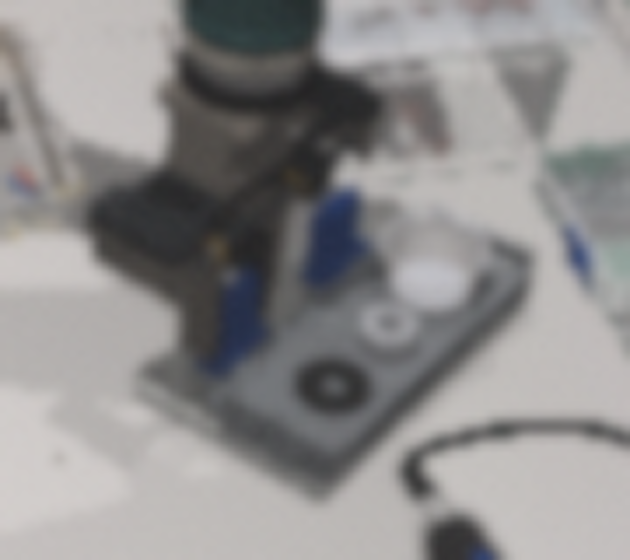

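View pics/s9.png

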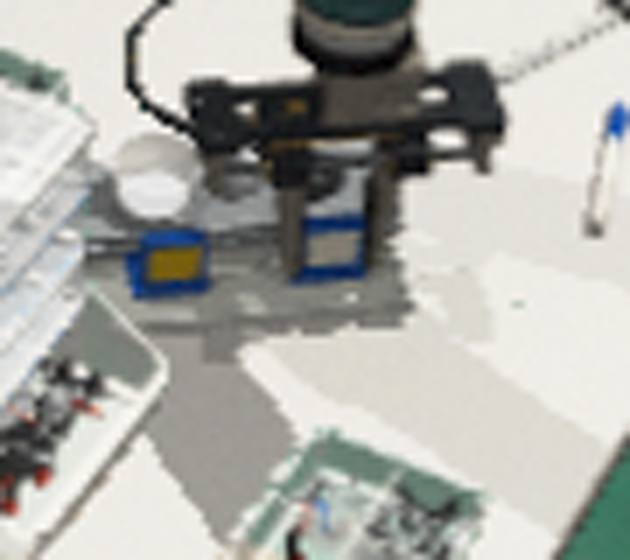

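Request:
{"api": "play_rows", "payload": {"deltas": [[[5, -1, 0], [0, 0, -0.01]], [[5, -1.2, 0], [0, 0, -0.015]], [[5, -1.2, 0], [0, 0, -0.015]], [[5, -1.2, 0], [0, 0, -0.015]], [[5, -1.2, 0], [0, 0, -0.015]]]}}

```text
time_s: 14.42
eef_pos: [0.4971, -0.3437, 0.0268]
tool_rot: [-0.633, 0.633, -0.322, 0.308]
ft_force: [-8.1, 9.1, 5.8]
width: 0.433
```

```bash
python3 st.py 10
```

```text
t 14.42 tip rel mouth x 0.0398 y -0.0006  underside 0.0133 Ftool [-12.27  -5.58  -1.02] Mtool [-0.02 -0.09  2.55] w 0.4328 pitch -0.0162 head -52.91 v 0.0014
```

View pics/w10.png

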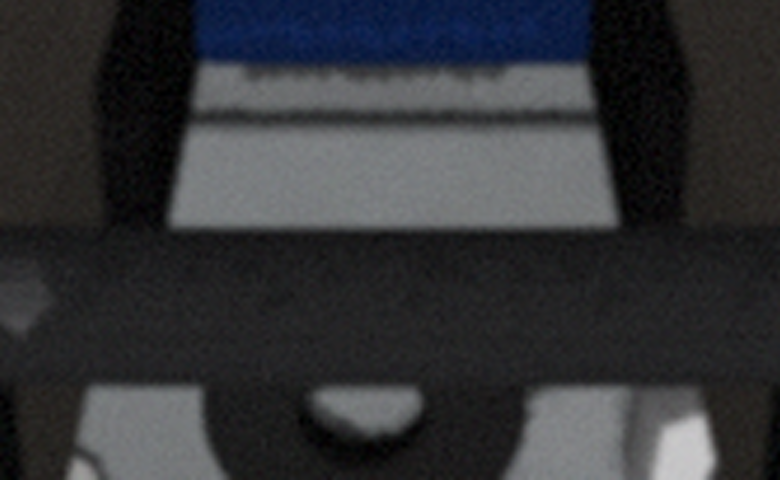

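```bash
python3 st.py; python3 -c "
from cell import *
print(close_job())"
```

```text
t 14.57 tip rel mouth x 0.0399 y -0.0006  underside 0.0133 Ftool [-12.96  -5.11  -1.5 ] Mtool [-0.07 -0.13  2.58] w 0.4265 pitch -0.0162 head -52.92 v 0.0017
the job is handed in; nothing more can be done
None
```

I gripped the large loose blue holder (about 80 × 50 mm, not the smaller look-alike) across its 40 mm frame. I slid its tongue under the lip into the right-hand empty bay, pressed it against the clip's stop and handed the job in at 14.6 s, still gripping and pushing. No verdict was reported.

**Last checks before hand-in:**
- **Depth:** the front edge was about 39.9 mm past the bay mouth, where 40 mm is home. That comes from my camera measurement of the bay, good to about 2 mm. The depth stayed at 39.5–39.9 mm while the push went from 9 to 18 N, which is how a solid stop behaves.
- **Sideways and angle:** the holder was 0.6 mm off centre, within about 1° of square and flat.
- **Forces:** the push settled at 12–13 N forward, with about 5 N pressing down on the ledge. The grip opening read about 39–40 mm, so the frame was still held, and the arm was at rest.

**What I could not confirm:** the clip cannot be seen from above, so its travel is inferred from depth and force. First contact worked out to about 29–30 mm and the stop to about 39.5 mm, which fits its 10 mm travel. The 13.5 N of downward press at the hardest push was eased to about 5 N before hand-in.

I kept the arm clear of the pliers, steel block, marker and hex key. They showed no disturbance in the pictures I took along the way, but I took no separate final measurement of them.

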